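# Set the torque driver to 3 and show it to the inspection camera

### The arm

A 6-joint arm with a two-finger parallel gripper is mounted at the origin on the work surface. World frame = base frame: x ahead of the robot, y to its left, z up, the work surface at z = 0. Lengths are in m, angles in rad, forces in N, time in s.
With the tool pointing down it reaches from about 0.35 to 1 m from the base axis. Payload 7.1 kg.
Tool frame: the origin (TCP) lies between the finger pads, 19 mm behind the fingertips; this is the grasp point; z points along the fingers, y is the line along which they close (so a half turn about z gives the same grasp; the last joint's range is limited). The gripper opens to 85 mm and grips with 20 to 120 N. Pads are 22 mm wide; open, the fingers measure 114 mm over their backs; the gripper's body (76 mm by 85 mm) begins 54 mm behind the grasp point. The pads swing forward as they close: fully open they stand 13 mm farther back than shut.
Start: joints at [1.269, 0.423, 1.63, -0, 1.089, -0.019], TCP at [0.174, 0.6, 0.25] pointing down, gripper open.
Joint ranges: [-3, 3], [-0.9, 2.11], [0.09, 2.58], [-1.31, 4.45], [0.11, 2.69], [-2.54, 2.54]. Speed limits (rad/s): [2.39, 2.39, 3.01, 3.14, 3.14, 3.14].

### API

Orientations are given as a rotation vector (axis times angle).
In Python, from rig import manip gives the robot as it stands. The module is installed in compiled form; this text tells all that it offers. Calls block until the motion is done:
- manip.move_to(position, orientation): joint-space move of the TCP to a pose.
- manip.servo_line(position, orientation=None, rate=0.15): straight line of the TCP; orientation=None keeps the orientation; rate is the mean speed in m/s.
- manip.set_joints(angles): joint-space move.
- manip.command_gripper(opening, f_grip=None): finger opening in m; f_grip is the grip in N (None keeps the last); returns when the fingers have stopped.
- manip.hold(seconds).
- manip.solve_ik(position, orientation): joint angles nearest the present ones, or None.
- manip.camera(name): name is "side" or "top"; returns a dict with "image" (480x640x3 uint8, red, green, blue), "fx", "fy", "cx", "cy" (pixels), "cam_to_world" (4x4, takes a point from camera to world coordinates). Camera axes: x right, y down, z forward; pixel columns grow to the right and rows downward; lengths in m; the calibration is good to about 2 mm. A picture is of the moment at which its call begins. There is no depth.
A pose or a line that the arm cannot do raises manip.IKError and nothing moves.
- manip.sign_off(): hands the job in; it is judged then, once.
Readings, each from a call of its own:
- manip.get_time(): time.
- manip.get_joint_positions(): joint angles.
- manip.get_joint_vel(): joint speeds.
- manip.get_tau(): joint torques, N m.
- manip.get_position(): TCP position.
- manip.get_ee_rot(): TCP orientation.
- manip.get_contact_force(): force on the tool from outside, world axes, zero at the start.
- manip.get_torque(): the same for the moment, N m.
- manip.get_width(): finger opening in m.
- manip.get_grip_force(): force on a finger pad.
Only numpy, scipy, OpenCV 4.12 (cv2) and the standard library are available. Lean on these libraries where they do the work, as an engineer would, in place of code of your own. Each camera call takes 0.05 s, during which the arm holds its last target. There are 200 camera calls.

### The job

With the torque driver still in its stand, turn its sleeve to 3. Then lift it out and hold it upright in the air in front of the inspection camera, red stripe facing the lens, the middle of its handle level with the lens and about 12 cm straight in front of it; finish still holding it there, steady, with the sleeve still on 3. Do not bump the camera, and leave the bottle, the wood offcut and the red bin where they are.

Things in the scene. Friction and masses are not known exactly. Their poses are not given: they have to be found in the camera images.
- driver: Loose torque driver, upright, bit down, 0.38 kg. Origin: on its axis under the flange; z up the axis. Shank and bit 10 mm thick, to 45 mm below the origin; orange flange 48 x 48 mm, z 0-12, sides along x and y; black 8-sided handle 42 mm across flats, z 12-66, flats facing x, y and diagonals; sleeve on top, z 66-92. A 12 mm wide red stripe runs down the flat facing its own -x.
- driver_mid (a point): Middle of the driver's handle, on its axis, 39 mm above the driver's origin. Axes as the driver's.
- sleeve (a joint): Aluminium collar, 32 mm diameter, 26 high, on the handle; red pointer line on its top and side. Radians, growing clockwise from above. Values 1, 2, 3, 4 at 0, 0.5, 1.0, 1.5 clockwise from the red stripe, marked by 1-4 white dots on the shoulder; stops -0.12, 1.62. Clicks: let go within 0.15 of a value, it springs onto it; up to 0.1 N m to turn, then stays. Starts on 1 or 2.
- sleeve_grip (a point): On the sleeve's axis, 4 mm below its top, 22 mm above the handle's shoulder, 88 mm above the driver's origin: TCP point to pinch the sleeve from above. Turns with the sleeve: its own -x points along the pointer.
- stand: Fixed block, teal with dark steel top, 100 x 100 x 70 mm high; origin under its centre. In its top a square recess 50 x 50 mm, 9 deep, with a 24 mm hole below: the driver's flange sits in it at z = 61 mm with 1 mm play a side, so the driver can turn only about 0.05 rad. The driver starts with the stand's axes and lifts straight out.
- camera: Fixed inspection camera on a post, upright, yawed; origin under the centre of its dark base plate (100 x 110 x 12 mm). Grey housing 70 x 56 x 56 mm, centred 15 mm to +x of the origin and 200 mm up, top at 228 mm; black lens barrel, 46 mm diameter, looking along the camera's own -x.
- camera_lens (a point): Middle of the front glass of the camera, 50 mm to the camera's -x of its origin, 200 mm up. Axes as the camera's.
- view_point (a point): Point in the air 120 mm straight in front of the lens (170 mm to the camera's -x of its origin, 200 mm up), where the middle of the handle belongs. Nothing marks it. Axes as the camera's.
- bottle: Loose small blue plastic bottle, 44 mm in diameter, 85 mm high, bystander; origin under its centre.
- offcut: Loose dark wood offcut 50 x 100 x 40 mm high, bystander; origin under its centre.
- bin: Loose red open parts bin 100 x 80 x 50 mm high, bystander; origin under its centre.

How it is judged:
By the outcome, as a careful person would: the job done as asked, in the order asked, and still so for the second after the job is handed in, while the arm keeps its last pose, push and grip.
It also fails if it takes over 56 s, if anything falls off the work surface, if the arm or the gripper's body presses on something with over 40 N, if the wrist force passes 120 N, or if a joint passes its speed limit or range.

## Working session

There is one attempt and no reset: what is moved stays moved. The work goes in short steps, each a Python script; the robot and the scene stay as the last script left them, time stands still between calls to the robot, and variables do not carry over. Pictures are saved under pics/ and viewed, at most 10 in all, crops included, and the job is handed in when it is done.

```bash
mkdir -p pics
python3 - <<'E'
from rig import manip
import cv2,numpy as np
np.set_printoptions(precision=4,suppress=True)
for n in("top","side"):
    c=manip.camera(n);cv2.imwrite(f"pics/{n}0.png",c["image"][:,:,::-1]);print(n,c["fx"],c["fy"],c["cx"],c["cy"]);print(c["cam_to_world"])
    np.savez(f"{n}0.npz",**c)
print(manip.get_time(),manip.get_ee_rot())
E
```

```text
top 460.1492824600307 460.1492824600307 319.3772014183778 234.3649586367221
[[ 0.1334 -0.9674  0.2153  0.3823]
 [-0.9911 -0.1296  0.0316  0.0007]
 [-0.0027 -0.2176 -0.976   1.1269]
 [ 0.      0.      0.      1.    ]]
side 569.9855274727079 569.9855274727079 313.30893119344137 246.0458647402953
[[ 0.8829 -0.234   0.4071  0.0614]
 [-0.4693 -0.4164  0.7787 -1.0043]
 [-0.0127 -0.8785 -0.4775  0.7789]
 [ 0.      0.      0.      1.    ]]
0.1 [-0.4428 -3.11    0.0023]
```

View pics/top0.png

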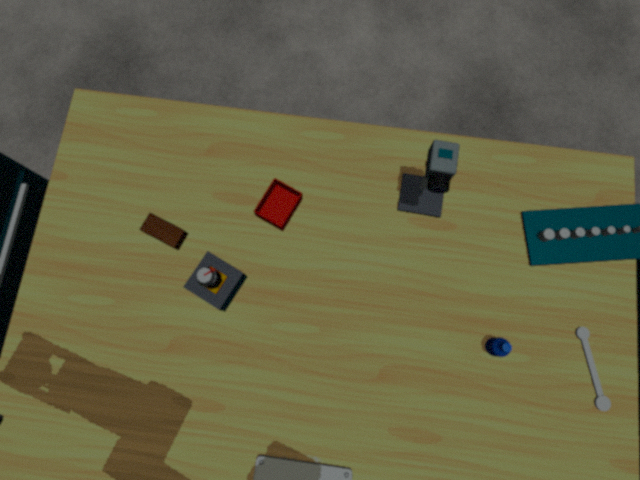

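View pics/side0.png

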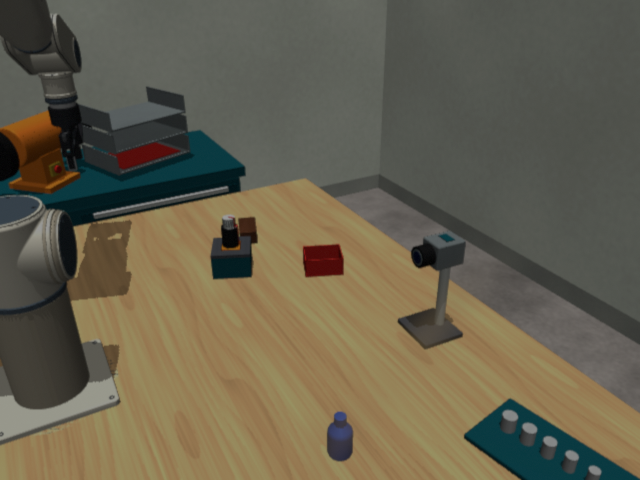

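The top view shows the stand with the driver at about (215,280), the bin at (278,205), the offcut at (163,231), the camera base at (421,196) and the bottle at (499,347). The side view agrees. Next I'll enlarge the stand and the camera.

Run:
```python
import cv2,numpy as np
t=np.load("top0.npz")["image"][:,:,::-1];s=np.load("side0.npz")["image"][:,:,::-1]
def crop(im,x,y,w,h,k):
    o=cv2.resize(im[y:y+h,x:x+w],None,fx=k,fy=k,interpolation=cv2.INTER_CUBIC)
    o=cv2.convertScaleAbs(o,alpha=1.5)
    for i in range(0,w,10):cv2.putText(o,str(x+i),(int(i*k),8),0,.3,(0,255,0));cv2.line(o,(int(i*k),10),(int(i*k),14),(0,255,0))
    for i in range(0,h,10):cv2.putText(o,str(y+i),(0,int(i*k)+4),0,.3,(0,255,0))
    return o
a=np.hstack([crop(t,178,248,80,60,5),crop(t,390,135,80,60+30,5)[:300*1] if 0 else crop(t,380,135,100,75,4)])
b=np.hstack([crop(s,200,205,80,60,5)[:300],crop(s,390,220,80,60,5)]) 
b2=crop(s,390,230,100,125,4)
cv2.imwrite("pics/z1.png",np.vstack([a,b]))
```

```text
(no output)
```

View pics/z1.png

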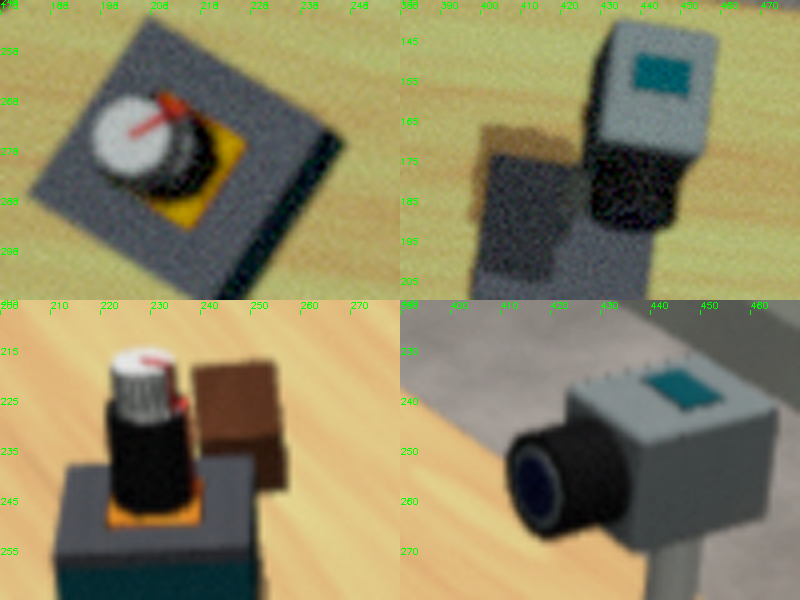

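The crops show the stand's top corners near (208,251), (184,286) and (243,273) in the top view. The stripe faces the upper-right edge, and the pointer sits about 0.5 rad clockwise of it, so the sleeve reads 2. The camera housing top has corners near (433,140), (459,144), (453,175) and (430,172), and the lens faces down the image. Next I'll fit the poses.

```bash
cat > geo.py <<'E'
import numpy as np,cv2
from scipy.optimize import least_squares
def proj(c,P):
    M=np.linalg.inv(c["cam_to_world"]);q=np.atleast_2d(P)@M[:3,:3].T+M[:3,3]
    return np.c_[c["fx"]*q[:,0]/q[:,2]+c["cx"],c["fy"]*q[:,1]/q[:,2]+c["cy"]]
def place(p,L):
    c,s=np.cos(p[2]),np.sin(p[2]);L=np.asarray(L,float)
    return np.c_[p[0]+c*L[:,0]-s*L[:,1],p[1]+s*L[:,0]+c*L[:,1],L[:,2]]
E
python3 - <<'E'
from geo import *
np.set_printoptions(precision=4,suppress=True)
T=dict(np.load("top0.npz"));S=dict(np.load("side0.npz"))
def fit(obs,p0):
    f=lambda p:np.concatenate([(proj(c,place(p,[l]))-uv).ravel() for c,l,uv in obs])
    r=least_squares(f,p0,loss="soft_l1");print(r.x,r.fun.reshape(-1,2).round(1).tolist());return r.x
a=.05;h=.07
# stand: driver -x faces upper right in top view
ob=[(T,(-a,a,h),(208,251.4)),(T,(a,a,h),(183.6,286)),(T,(-a,-a,h),(242.6,273)),
    ]
p=fit(ob,[.5,.2,2.6])
# add side corners by nearest prediction
L=[(i*a,j*a,h) for i in(1,-1) for j in(1,-1)]
print("side pred",proj(S,place(p,L)).round(1).tolist())
print("top pred",proj(T,place(p,L)).round(1).tolist())
x0,x1,w,z=-.02,.05,.028,.228
ob=[(T,(x1,w,z),(433,140)),(T,(x1,-w,z),(459.5,144.5)),(T,(x0,-w,z),(453.3,175)),(T,(x0,w,z),(430,172))]
q=fit(ob,[.6,-.25,-.1])
H=[(i,j,z) for i in(x0,x1) for j in(w,-w)];B=[(i*.05,j*.055,.012) for i in(-1,1) for j in(1,-1)]
for n,c in(("top",T),("side",S)):print(n,proj(c,place(q,H)).round(1).tolist(),proj(c,place(q,B)).round(1).tolist())
# overlay for check
out=[]
for c,r in((T,p),(T,q),(S,p),(S,q)):
    im=cv2.resize(c["image"][:,:,::-1],None,fx=4,fy=4,interpolation=cv2.INTER_CUBIC);im=cv2.convertScaleAbs(im,alpha=1.5)
    shapes=([L[:2]+L[2:][::-1],[(.05*i,.05*j,0) for i,j in((1,1),(1,-1),(-1,-1),(-1,1))]] if r is p else [H[:2]+H[2:][::-1],B[:2]+B[2:][::-1],[(-.05,.023*np.cos(t),.2+.023*np.sin(t)) for t in np.linspace(0,6.28,20)]])
    for l in shapes:
        P=proj(c,place(r,l));cv2.polylines(im,[np.int32((P*4+1.5)*8)],True,(255,0,255),1,cv2.LINE_AA,3)
    ctr=proj(c,place(r,[(0,0,.1)]))[0]*4
    out.append(im[int(ctr[1])-150:int(ctr[1])+150,int(ctr[0])-200:int(ctr[0])+200] if 1 else 0)
cv2.imwrite("pics/ov1.png",np.vstack([np.hstack(out[:2]),np.hstack(out[2:])]))
E
```

```text
[0.5225 0.343  2.5709] [[5.4, 2.0], [0.0, 0.1], [-60.0, -46.6]]
side pred [[213.0, 237.2], [221.3, 221.0], [249.7, 238.2], [256.0, 221.8]]
top pred [[183.6, 286.1], [152.7, 258.3], [213.4, 253.4], [182.6, 226.4]]
[ 0.7617 -0.2051 -0.0348] [[-0.2, 0.2], [-0.0, -0.2], [2.7, 0.6], [-1.1, -0.7]]
top [[428.9, 171.3], [456.0, 175.6], [432.8, 140.2], [459.5, 144.3]] [[397.0, 211.0], [440.7, 218.1], [402.2, 173.8], [445.1, 180.6]]
side [[419.1, 236.3], [435.5, 247.8], [446.4, 229.3], [463.4, 240.3]] [[394.0, 318.4], [422.5, 345.5], [430.1, 306.9], [460.2, 332.5]]
```

View pics/ov1.png

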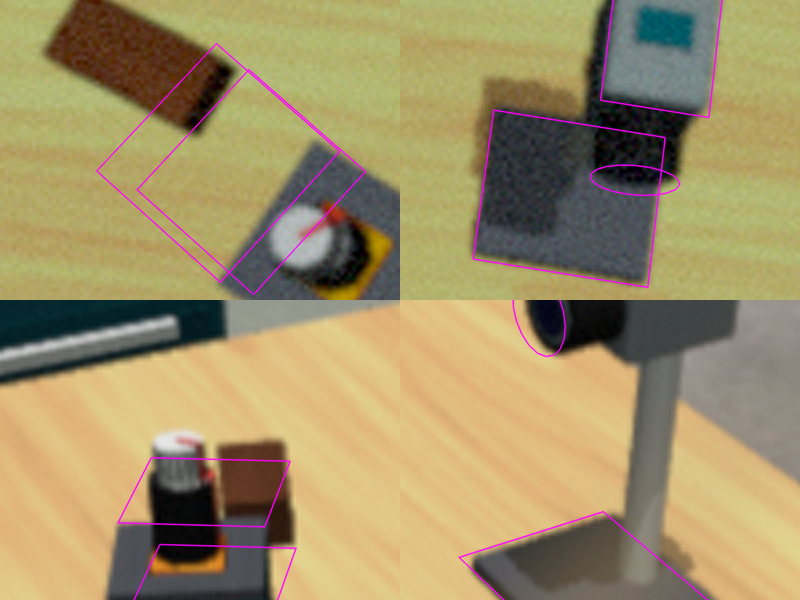

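The stand's corners were labelled with the wrong handedness. The camera fit is about 3 px off in the side view, so I'll refit both views together.

```bash
cat > fit1.py <<'E'
from geo import *
np.set_printoptions(precision=4,suppress=True)
T=dict(np.load("top0.npz"));S=dict(np.load("side0.npz"))
def fit(obs,p0):
    f=lambda p:np.concatenate([(proj(c,place(p,[l]))-uv).ravel() for c,l,uv in obs])
    r=least_squares(f,p0,loss="soft_l1",f_scale=1.5);print(r.x,r.fun.reshape(-1,2).round(1).tolist());return r.x
a=.05;h=.07
obT=[(T,(-a,-a,h),(207.6,251)),(T,(a,-a,h),(183.2,285.6)),(T,(-a,a,h),(242.2,272.6))]
p=fit(obT,[.5,.2,2.6])
S0=np.array([(213.2,237.6),(250.2,236),(250.8,255.8),(211,255)])
L=[(i*a,j*a,h) for i,j in((1,1),(1,-1),(-1,-1),(-1,1))]
P=proj(S,place(p,L));print(P.round(1).tolist())
obS=[(S,l,min(S0,key=lambda s:np.hypot(*(s-q)))) for l,q in zip(L,P)]
ps=fit(obS,p);p=fit(obT+obS,p)
x0,x1,w,z=-.02,.05,.028,.228
g=lambda u,v:(390+(u-400+.5)/5-.5,220+(v-300+.5)/5-.5)
o1=[(T,(x1,w,z),(432.6,139.6)),(T,(x1,-w,z),(459.1,144.1)),(T,(x0,-w,z),(453.3,174.6)),(T,(x0,w,z),(429.6,171.6)),
 (T,(-.05,.055,.012),(397,210.5)),(T,(-.05,-.055,.012),(440.4,217)),(T,(.05,.055,.012),(402.2,173.8))]
o2=[(S,(x0,w,z),g(568,385)),(S,(x0,-w,z),g(640,445)),(S,(x1,-w,z),g(777,408)),(S,(x1,w,z),g(700,350)),(S,(-.05,.055,.012),(397,319.4)),(S,(-.05,0,.2),g(536,488))]
q=fit(o1,[.76,-.2,0]);fit(o2,q);q=fit(o1+o2,q)
np.savez("poses.npz",stand=p,cam=q)
out=[]
H=[(x0,w,z),(x0,-w,z),(x1,-w,z),(x1,w,z)];B=[(i*.05,j*.055,.012) for i,j in((1,1),(1,-1),(-1,-1),(-1,1))]
for c,r in((T,p),(T,q),(S,p),(S,q)):
    im=cv2.resize(c["image"][:,:,::-1],None,fx=4,fy=4,interpolation=cv2.INTER_CUBIC);im=cv2.convertScaleAbs(im,alpha=1.5)
    shapes=([L,[(.025*i,.025*j,.07) for i,j in((1,1),(1,-1),(-1,-1),(-1,1))],[(.016*np.cos(t),.016*np.sin(t),.153) for t in np.linspace(0,6.28,20)],[(0,0,.153),(-.016*np.cos(.5),.016*np.sin(.5),.153)]] if r is p else [H,B,[(-.05,.023*np.cos(t),.2+.023*np.sin(t)) for t in np.linspace(0,6.28,20)]])
    for l in shapes: cv2.polylines(im,[np.int32((proj(c,place(r,l))*4+1.5)*8)],True,(255,0,255),1,cv2.LINE_AA,3)
    ctr=proj(c,place(r,[(0,0,.1)]))[0]*4-(0,30)
    out.append(im[int(ctr[1])-150:int(ctr[1])+150,int(ctr[0])-200:int(ctr[0])+200])
cv2.imwrite("pics/ov2.png",np.vstack([np.hstack(out[:2]),np.hstack(out[2:])]))
E
python3 fit1.py
```

```text
[0.4773 0.2642 2.7117] [[0.0, -1.0], [-0.8, 0.6], [0.7, 0.2]]
[[208.6, 255.1], [212.4, 236.9], [249.6, 235.5], [248.1, 253.5]]
[0.4795 0.2583 2.7418] [[-0.2, 1.1], [0.2, 0.3], [0.5, -0.0], [-0.4, -1.8]]
[0.479  0.2625 2.7287] [[0.4, -1.5], [0.2, 0.5], [1.5, -1.0], [-1.2, 0.4], [-0.3, -0.4], [-0.0, -0.5], [-1.5, -2.3]]
[ 0.7627 -0.2043 -0.0312] [[-0.2, 0.1], [-0.0, -0.3], [2.4, 0.5], [-1.0, -0.7], [-0.1, 0.2], [0.1, 0.6], [-0.3, -0.3]]
[ 0.7652 -0.2098 -0.0527] [[-1.2, 0.1], [0.5, -0.2], [1.4, -0.1], [-0.0, 0.4], [-0.3, -0.7], [-0.3, 0.4]]
[ 0.7644 -0.2065 -0.0285] [[0.8, -0.5], [1.0, -1.0], [3.5, -0.2], [0.2, -1.3], [0.8, -0.3], [1.1, 0.0], [0.5, -0.8], [-2.7, -0.3], [-0.5, -0.8], [-0.1, -1.0], [-2.0, -0.3], [-1.7, -1.0], [-1.3, 0.1]]
```

View pics/ov2.png

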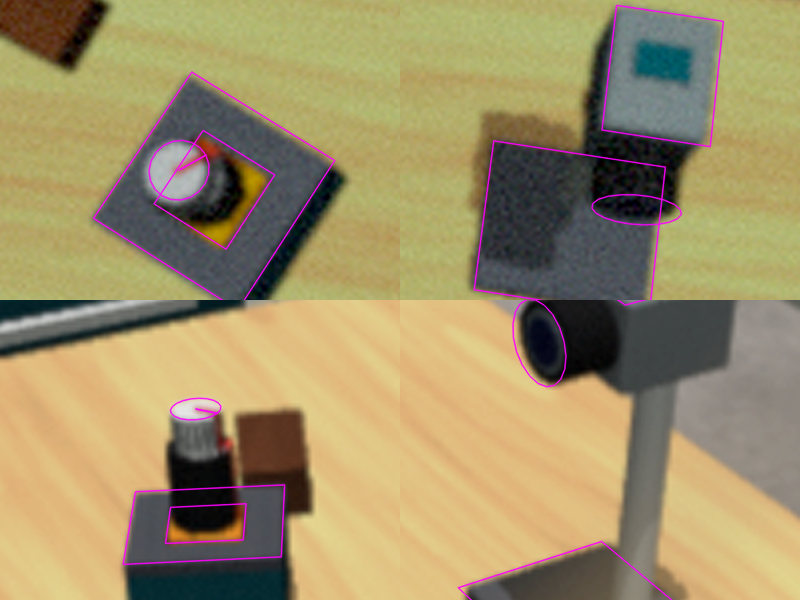

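The overlay fits well. The two views differ consistently by about (2, -6) mm, which is calibration bias, so I average them: stand (0.4785, 0.261, yaw 2.72), camera (0.764, -0.207, yaw -0.04). I'll hover over the driver and check against the gripper itself.

```bash
cat >> geo.py <<'E'
from scipy.spatial.transform import Rotation as Ro
def down(psi): return (Ro.from_euler("z",psi)*Ro.from_euler("x",np.pi)).as_rotvec()
E
python3 - <<'E'
from rig import manip
from geo import *
np.set_printoptions(precision=4,suppress=True)
manip.move_to([.4785,.261,.235],down(2.72+.525))
print(manip.get_position(),manip.get_joint_positions(),manip.get_time())
manip.servo_line([.4785,.261,.178],rate=.1)
out=[]
for n in("top","side"):
    c=manip.camera(n);np.savez(n+"1.npz",**c)
    im=cv2.resize(c["image"][:,:,::-1],None,fx=5,fy=5,interpolation=cv2.INTER_CUBIC);im=cv2.convertScaleAbs(im,alpha=1.5)
    t=np.array(manip.get_position());P=proj(c,np.array([t,t+[0,0,-.019],[t[0],t[1],.153]]))*5+2
    for u in P: cv2.circle(im,tuple(np.int32(u)),3,(255,0,255),1)
    x,y=np.int32(P[0]);out.append(im[y-300:y+300,x-200:x+200])
cv2.imwrite("pics/h1.png",np.hstack(out));print(manip.get_contact_force(),manip.get_time())
E
```

```text
[0.4783 0.2616 0.2351] [ 0.4786  0.3255  1.8198  0.0002  0.9961 -1.1962] 1.7667
[ 0.4895 -0.5069  0.1032] 2.5833
```

View pics/h1.png

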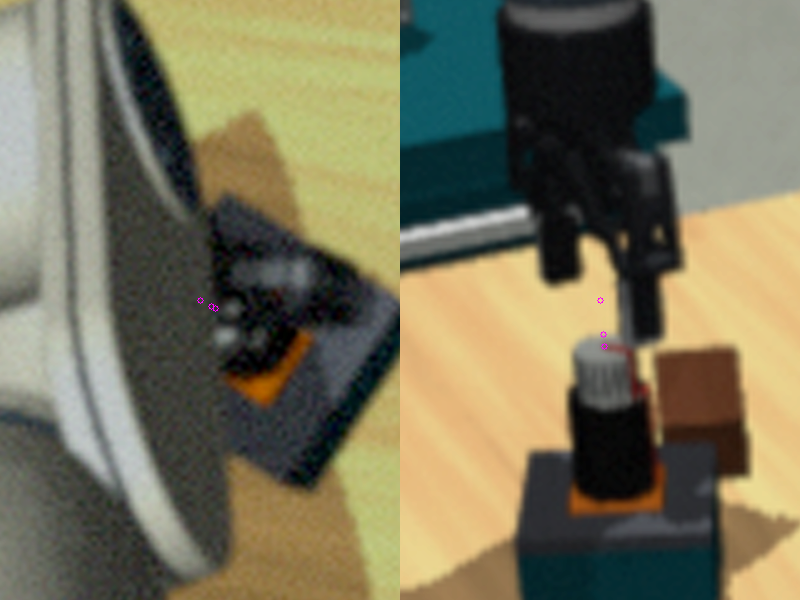

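The side view shows the TCP mark (600,300) midway between the fingertips. The sleeve top at (603,350) sits right on the predicted mark, so the alignment is good. I'll descend, pinch gently and read the side force.

Run:
```python
from rig import manip
from geo import *
np.set_printoptions(precision=4,suppress=True)
manip.servo_line([.4785,.261,.1495],rate=.08)
print(manip.get_position(),manip.get_contact_force(),manip.get_torque())
manip.command_gripper(.02,f_grip=20);manip.hold(.2)
print(manip.get_width(),manip.get_grip_force(),manip.get_contact_force(),manip.get_torque(),manip.get_time())
c=manip.camera("side");np.savez("side2.npz",**c)
im=cv2.resize(c["image"][200:290,180:300,::-1],None,fx=6,fy=6,interpolation=cv2.INTER_CUBIC)
cv2.imwrite("pics/p2.png",cv2.convertScaleAbs(im,alpha=1.5))
```

```text
[0.4783 0.2609 0.1491] [-0.1116 -0.1299  0.2078] [ 0.0067 -0.029   0.0345]
0.03116135969674927 23.04610848426819 [-0.5344  2.2568  3.7046] [0.2857 0.0944 0.0471] 3.825
```

View pics/p2.png

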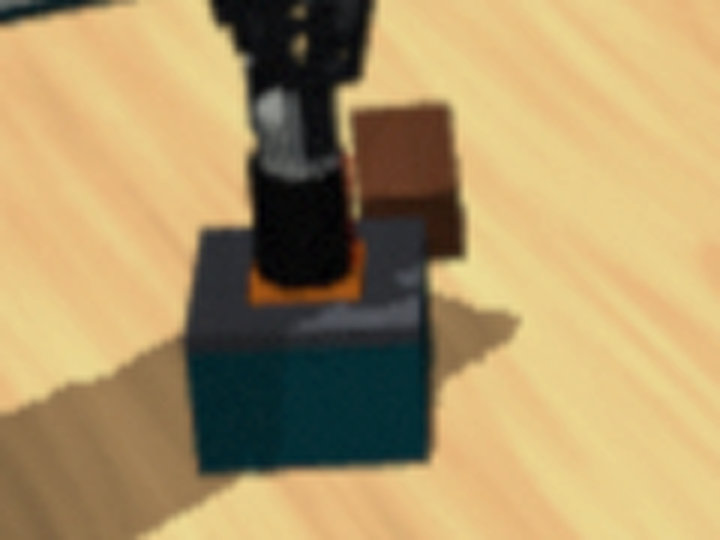

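The pinch is centred: the side force is about 2 N and the width about 32 mm. The picture shows the pads on the sleeve just above the shoulder. Now I'll grip harder and turn 0.55 rad clockwise.

Run:
```python
from rig import manip
from geo import *
np.set_printoptions(precision=4,suppress=True)
manip.command_gripper(.02,f_grip=45);manip.hold(.1)
print(manip.get_contact_force(),manip.get_torque())
p=[.4785,.261,.1495]
for d in(.14,.28,.42,.55):
    manip.move_to(p,down(3.245-d));print(d,manip.get_contact_force(),manip.get_torque(),manip.get_width())
manip.hold(.2);print(manip.get_torque(),manip.get_time())
manip.command_gripper(.06);manip.hold(.2)
manip.servo_line([.4785,.261,.21],rate=.12)
R=manip.get_ee_rot();manip.move_to([.4785-.10,.261+.10,.27],R)
out=[]
for n,(x,y) in(("top",(178,250)),("side",(200,208))):
    c=manip.camera(n);np.savez(n+"3.npz",**c)
    im=cv2.resize(c["image"][y:y+60,x:x+50,::-1],None,fx=8,fy=8,interpolation=cv2.INTER_CUBIC);out.append(cv2.convertScaleAbs(im,alpha=1.6))
cv2.imwrite("pics/r3.png",np.hstack(out));print(manip.get_time())
```

```text
[-0.8041  2.9101  5.232 ] [0.4052 0.1303 0.0309]
0.14 [-0.2188  1.7267  5.0602] [0.3417 0.1161 0.1219] 0.030514159460345757
0.28 [-1.9644  2.5835  6.4029] [0.5019 0.2419 0.0032] 0.03025742713117478
0.42 [-2.093   1.5518  6.2384] [ 0.3201  0.3975 -0.0346] 0.03042720775858889
0.55 [-1.224   2.1627  4.9355] [0.3626 0.243  0.0496] 0.030471463809419022
[0.3541 0.3109 0.0386] 5.4167
7.425
```

View pics/r3.png

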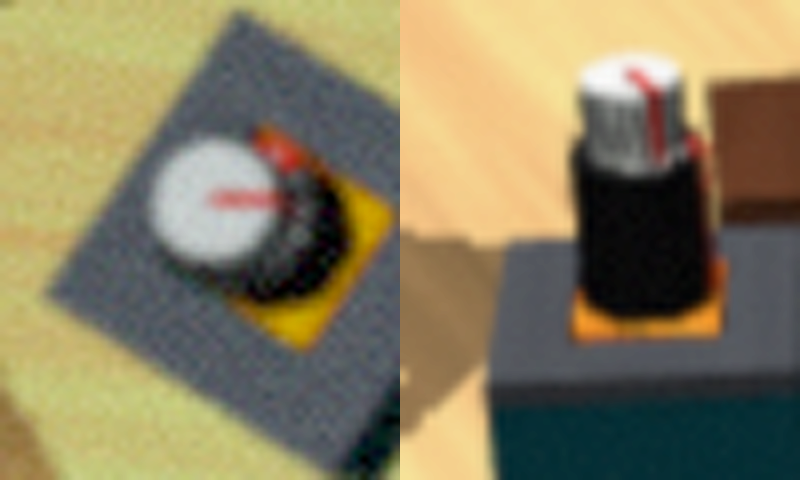

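The top crop shows the pointer running from (210,200) to (280,200), straight right. The stripe flat is about 58° counter-clockwise of it, so the sleeve is on 3. Now I'll grip the handle across the ±y flats and lift.

Run:
```python
from rig import manip
from geo import *
np.set_printoptions(precision=4,suppress=True)
o=down(2.72)
manip.command_gripper(.075)
manip.move_to([.4785,.261,.22],o)
manip.servo_line([.4785,.261,.108],rate=.1);print(manip.get_contact_force(),manip.get_position())
manip.command_gripper(.03,f_grip=20);manip.hold(.15)
print(manip.get_width(),manip.get_contact_force(),manip.get_torque())
manip.command_gripper(.03,f_grip=70);manip.hold(.15)
print(manip.get_width(),manip.get_contact_force(),manip.get_torque(),manip.get_time())
for z in(.112,.122,.2):
    manip.servo_line([.4785,.261,z],rate=.04 if z<.15 else .1);print(z,manip.get_contact_force(),manip.get_torque(),manip.get_width())
print(manip.get_time())
```

```text
[-0.2657  0.0296 -0.2257] [0.4789 0.2613 0.1086]
0.042019972623418056 [2.4575 4.1996 3.5295] [ 0.8088 -0.2871  0.0085]
0.04139517843638933 [1.1883 4.8408 5.5537] [ 0.806  -0.2845  0.0657] 10.55
0.112 [ 2.1671  6.2261 -1.5811] [ 1.1527 -0.4974  0.1695] 0.04121189990081731
0.122 [-0.3983  0.0106 -4.3962] [ 0.0448 -0.0697 -0.0061] 0.04102873816061359
0.2 [-0.5094  0.3553 -3.9998] [-0.0695  0.0106  0.0337] 0.04093436437948203
12.1333
```

Run:
```python
from rig import manip
from geo import *
np.set_printoptions(precision=4,suppress=True)
o=down(np.pi-.04)
manip.move_to([.52,-.197,.208],o)
manip.servo_line([.594,-.200,.208],rate=.08);manip.hold(.4)
print(manip.get_position(),manip.get_ee_rot(),manip.get_contact_force(),manip.get_torque(),manip.get_time())
for n in("top","side"):np.savez(n+"4.npz",**manip.camera(n))
T=dict(np.load("top4.npz"));S=dict(np.load("side4.npz"))
def z(c,x,y,w,h,k): return cv2.convertScaleAbs(cv2.resize(c["image"][y:y+h,x:x+w,::-1],None,fx=k,fy=k,interpolation=cv2.INTER_CUBIC),alpha=1.6)
u=proj(T,[[.64,-.2,.2]])[0].astype(int);v=proj(S,[[.64,-.2,.2]])[0].astype(int)
print(u-[40,60],v-[60,75])
cv2.imwrite("pics/v4.png",np.hstack([z(T,u[0]-40,u[1]-60,80,120,4),cv2.resize(z(S,v[0]-60,v[1]-75,120,150,4),(480,600))[:480]]))
```

```text
[ 0.5939 -0.2     0.2081] [ 0.0629  3.1408 -0.0001] [ 0.7695  1.0299 -2.7417] [-0.0286  0.0165  0.0198] 15.2917
[393 163] [323 190]
```

View pics/v4.png

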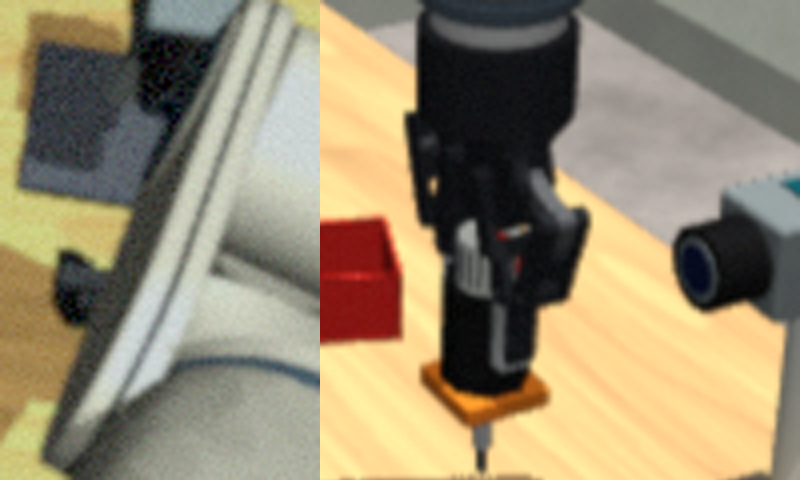

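The side view shows the driver hanging upright in the gripper, with flange corners at about (349,283), (380,287) and (360,293) and the bit tip at (363,307). The lens face is at about (416,256). I'll compare these with the model to get the driver's offset in the grip and its position relative to the lens.

Run:
```python
from geo import *
np.set_printoptions(precision=4,suppress=True)
S=dict(np.load("side4.npz"))
t=np.array([.5939,-.2,.2081]);yaw=np.pi-.04;oz=t[2]-.047
f=.024
L=[(i*f,j*f,oz+.012) for i,j in((1,1),(1,-1),(-1,-1),(-1,1))]+[(0,0,oz-.045)]
g=lambda u,v:np.array((323+(u-320+.5)/4-.5,190+(v+.5)/4-.5))
print(proj(S,place([*t[:2],yaw],L)).round(1))
obs=np.array([g(423,370),g(548,389),g(468,410),g(482,470)]);print(obs)
# fit driver xy + z from side
P0=proj(S,place([*t[:2],yaw],L))
idx=[int(np.argmin(np.hypot(*(P0[:4]-o).T))) for o in obs[:3]]+[4];print(idx)
fn=lambda p:(proj(S,place([p[0],p[1],p[3]],[L[i] for i in idx])+[0,0,p[2]])-obs).ravel()
def prior(p):return np.r_[fn(p)/.5,(p[0]-t[0])/.004,(p[1]-t[1])/.002,p[2]/.003,(p[3]-yaw)/.02]
r=least_squares(prior,[*t[:2],0,yaw]);print(r.x-[*t[:2],0,yaw],fn(r.x).round(1))
im=cv2.convertScaleAbs(cv2.resize(S["image"][190:340,323:443,::-1],None,fx=5,fy=5,interpolation=cv2.INTER_CUBIC),alpha=2)
for q,col in(([*t[:2],0,yaw],(255,0,255)),(r.x,(0,255,0))):
    P=(proj(S,place([q[0],q[1],q[3]],L)+[0,0,q[2]])-[323,190]+.5)*5
    cv2.polylines(im,[np.int32(P[:4])],True,col,1);cv2.circle(im,tuple(np.int32(P[4])),3,col,1)
for cam,col in(([.764,-.207,-.04],(255,0,255)),([.7652,-.2098,-.0527],(0,255,255))):
    P=(proj(S,place(cam,[(-.05,.023*np.cos(a),.2+.023*np.sin(a)) for a in np.linspace(0,6.28,25)]))-[323,190]+.5)*5
    cv2.polylines(im,[np.int32(P)],True,col,1)
cv2.imwrite("pics/o5.png",im[:600])
```

```text
[[359.3 291.5]
 [347.4 279.8]
 [368.1 274.2]
 [380.6 285.5]
 [363.  306.4]]
[[348.375 282.125]
 [379.625 286.875]
 [359.625 292.125]
 [363.125 307.125]]
[1, 3, 0, 4]
[ 0.0003 -0.     -0.003   0.0011] [-0.9 -1.1  1.  -0.2 -0.2  0.6 -0.   0.4]
```

View pics/o5.png

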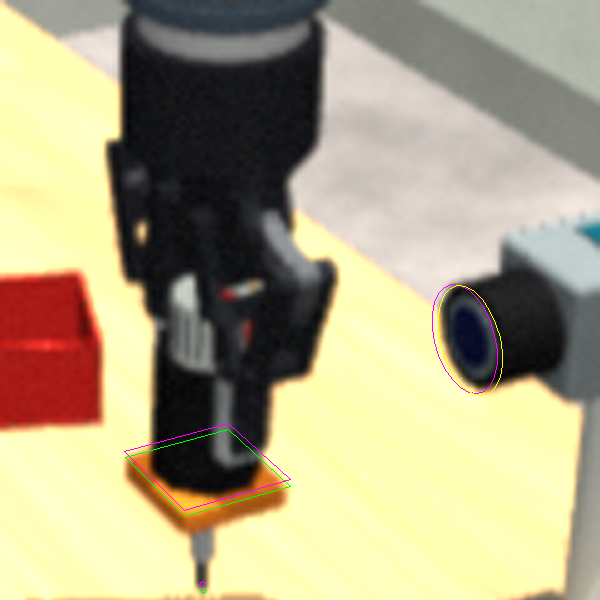

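The driver hangs where the model predicts, perhaps 1.5 mm lower, and the lens circle lies about 1.5 px to the right of my averaged pose. The pointer is still visible on the sleeve at the value-3 side. I'll make a small final correction, settle and hand in.

Run:
```python
from rig import manip
from geo import *
manip.servo_line([.595,-.2015,.2095],down(np.pi-.04),rate=.02);manip.hold(1.0)
print(manip.get_position(),manip.get_contact_force(),manip.get_width(),np.abs(manip.get_joint_vel()).max(),manip.get_time())
print(manip.sign_off())
```

```text
[ 0.59500308 -0.20150082  0.20949569] [-0.18934429  0.32289268 -3.85034968] 0.041065855401619104 0.001539247226754619 16.6583
the job is handed in; nothing more can be done
None
```

I handed the job in at 16.7 s: sleeve turned to 3 in the stand, then the driver lifted out and held steady and upright about 12 cm in front of the lens, stripe side toward it. Position is good to a few mm; the stripe itself was hidden from both cameras at the end, so its facing comes from the grip, not a picture.

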